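Shut and bolt the tumbler cabinet

ROBOT

A 6-joint arm with a two-finger parallel gripper is mounted at the origin on the work surface. World frame = base frame: x ahead of the robot, y to its left, z up, the work surface at z = 0. Lengths are in m, angles in degrees, forces in N, time in s.
With the tool pointing down it reaches from about 0.375 to 0.9 m from the base axis. Payload 3.1 kg.
Tool frame: the origin (TCP) lies at the very end of the fingers, on their centre line; the grasp point (between the pads) lies 19 mm behind it; z points along the fingers, y is the line along which they close (so a half turn about z gives the same grasp; the last joint's range is limited). The gripper opens to 87 mm and grips with 3 to 60 N. Pads are 19 mm wide; open, the fingers measure 117 mm over their backs; the gripper's body (75 mm by 190 mm) begins 51 mm behind the grasp point.
Start: joints at [65.976, 30.224, 82.088, -0, 67.689, -10.227], TCP at [0.149, 0.607, 0.223] pointing down, gripper open.
Joint ranges: [-176.69, 176.69], [-43.24, 126.21], [12.49, 139.97], [-82, 262], [0, 151.66], [-163.58, 163.58]. Speed limits (degrees/s): [159.86, 159.86, 180, 180, 180, 180].

INTERFACE

Orientations are given as a 3x3 rotation matrix whose columns are the frame's x, y, z axes.
In Python, from rig import bot, imaging gives the robot as it stands.
- The arm moves only by the tool drive_tool, never from a script. Its argument "deltas" is text: rows parted by semicolons, each of 5 numbers parted by spaces: the finger opening in mm, from 0 to 87, then the shift along the world's x, y, z in mm, then the turn about the world's z in rad. In form: jaw dx dy dz twist; .... A call has 1 to 12 rows; each row is the pose to reach, as a shift and turn from the pose commanded when the call began; what a row does not reach only later rows make up. A row lasts 1/10 s, in which the tool goes at most 50 mm and 8.59 degrees, less where a joint would pass 70% of its speed; a pose out of reach is approached as far as the arm can. A call with a gripper value outside its range is refused whole. The fingers move at their own pace and stop on an object; the grip force is fixed at half the most. Time passes only in rows, so rows that repeat a pose let the fingers close. It gives the time, the measured TCP pose, the force, the opening and the grip force at its end, in the units of the state.
- bot.read_state(): the state, without advancing time (a new reading comes with each control period).
- imaging.capture(name): name is "scene" or "top" or "wrist"; returns the picture (400x640x3 uint8, red, green, blue); there is no depth.
- imaging.camera_model(name): a dict with "fx", "fy", "cx", "cy" (pixels), "T" (4x4, takes a point from camera to world coordinates). Camera axes: x right, y down, z forward; pixel columns grow to the right and rows downward; lengths in m; the calibration is good to about 2 mm. A picture is of the moment at which its call begins: read the wrist's pose just before it. camera_model takes no time and is no camera call; for the wrist camera it gives the pose at the moment of the call.
- bot.hand_in(): hands the job in; it is judged then, once.
The state is a dict: "time_s": time; "joint_positions": joint angles; "qvel": joint speeds; "tau": joint torques, N m; "position": TCP position; "tcp_rot": TCP orientation; "force": force on the tool from outside, world axes, zero at the start; "moment": the same for the moment, N m; "opening": opening from 0.0 (shut) to 1.0 (fully open); "grasp_force": force on a finger pad.
Only numpy, scipy, OpenCV 4.12 (cv2) and the standard library are available. Lean on these libraries where they do the work, as an engineer would, in place of code of your own. Each camera call takes 0.05 s, during which the arm holds its last target. There are 200 camera calls.

TASK

Make the tumbler cabinet ready to run: press its lid down until it is fully shut, then hold the yellow thumb plate of the spring catch down with one fingertip while the other fingertip pushes the black knob of the bolt all the way home into the keeper on the lid, and take the hand away so that the catch springs back up and locks the bolt. Only touch and push: do not raise the lid, do not pinch the knob or force the bolt, and leave the tape, jar, steel block and mallet where they are.

Things in the scene. Friction and masses are not known exactly. Their poses are not given: they have to be found in the camera images.
- cabinet: Green-painted cabinet of a barrel tumbler, fixed, 350 (x) x 340 (y) x 150 mm high. Origin: on the bench, 200 mm behind its front face and midway between its sides; x points from its front (robot side) to its back, z up. All 'cabinet frame' numbers below are mm in this frame. Its top, z = 150, is a fixed deck from x = -200 to -60 and, flush behind it, the lid from x = -60 to 140.
- deck (a point): Point on the deck's top face, on the bolt's line (cabinet frame -141, 0, 150). The bolt is a flat steel bar along x at y = 0, 18 wide, top at z = 163, in two low straps (top z = 169, at x = -166 and -76). Behind the knob (x -162 to -130, y -25 to 25) nothing is higher than z = 163.
- lid_angle (a joint): Lid hinge, rad: 0 = fully shut, grows as it opens; starts 0.12 to 0.35 open. Hinge along the cabinet's y at x = 140, z = 150, so the free edge (200 mm away) faces the robot and stands 200 x sin(angle) mm up. Stiff: the lid stays where it is left; about 2 to 5 N down near the free edge closes it. The bolt fits the keeper only with the lid within 0.015 of shut.
- lid_edge (a point): A good point to press the lid: on its top face, 24 mm from its free edge, 90 mm to the cabinet's +y side of the bolt's line. The lid is plain board for 50 mm from its free edge; a clear window fills its middle.
- keeper (a point): Middle of the keeper, a steel staple 34 mm wide and 21 mm high standing on the lid's free edge at y = 0; this point is on the lid's top face, 13 mm from the free edge. The bolt's end goes in under it.
- bolt_travel (a joint): Travel of the bolt, m: 0 = drawn back (start), 0.030 = fully home in the keeper. It slides along the cabinet's +x with 2 to 3 N of friction. With the catch up it has only 2 mm of play at either end; with the catch pressed it is free.
- bolt_knob (a point): Upright black knob of the bolt, 16 mm across, 30 mm high. This point: centre of its foot, on the bar (cabinet frame -122, 0, 163 when drawn back). Push it along the cabinet's +x from the side facing the robot.
- catch_angle (a joint): Angle of the spring catch, rad: 0 = up (locking), 0.36 = pressed to its stop. A see-saw: pressing its plate lifts a tooth (cabinet x = -88) off the bolt's lug. The bolt is free above 0.20. It springs back by itself, but reaches 0 only with the bolt fully back or fully home; in between the tooth rides on the lug at about 0.18.
- thumb_plate (a point): Yellow thumb plate of the catch, 84 (along cabinet x) x 40 x 3 mm. This point: centre of its top face (cabinet frame -125, 61, 181 when up). Up, it slopes up away from the bolt by 0.18 rad; level at catch_angle 0.18. Its centre sinks 4 mm to catch_angle 0.18, 8 mm to the stop, against 3 N at first and 8 N at the stop. It can be pressed anywhere along x; a fingertip may slide along it.
- catch_pin (a point): Middle of the catch's pivot pin, which runs along the cabinet's x (cabinet frame -120, 40, 174), between two steel ears 96 mm apart (top z = 177). The plate is on its +y side, 64 mm is a handy spacing from the bolt's line to the pressing fingertip.
- tape: Bystander: roll of masking tape lying flat on the deck near cabinet y = -125 or +125, 80 mm across, 24 mm high. Origin: centre of its underside.
- jar: Bystander: small amber jar standing on the deck on the other side from the tape, 48 mm across, 52 mm high. Origin: centre of its underside.
- bench_block: Bystander: steel bench block on the bench beside the cabinet, 65 x 65 x 28 mm. Origin: centre of its underside.
- mallet: Bystander: mallet with a wooden handle and a white head, lying on the bench beside the cabinet. Origin: about the middle of its length, on the bench.
- bolt: The whole bolt: steel bar, side lug and black knob, one piece. Origin: in the middle of the bar's underside below the knob (cabinet frame -122, 0, 155 when drawn back); axes as the cabinet's. The bar reaches 56 mm ahead of the origin (+x) and 73 mm behind.
- catch: The whole spring catch: yellow thumb plate, dark tooth arm and pivot pin, one piece. Origin: on the pin's axis (cabinet frame -125, 40, 174).

How it is judged (in metres and radians):
On the way, in this order (a step that is already met when the one before it is completed fails the run):
1. the lid is pressed fully shut before the bolt leaves its drawn-back place (value of joint lid_angle below 0.015 rad and value of joint bolt_travel below 0.005 m), for 0.2 s.
2. a fingertip holds the thumb plate down while another pushes the bolt past the catch (value of joint catch_angle above 0.17 rad and contact force between the fingers and catch above 0.5 N and value of joint bolt_travel between 0.008 and 0.025 m and contact force between the fingers and bolt above 0.2 N), for 0.05 s.
At the end, for the whole second after the job is handed in: The lid is shut (within 0.015 rad), the bolt is home (at least 26.5 of its 30 mm), the catch has sprung back up behind it (below 0.05 rad), the tape, jar, block and mallet are within 15 mm of where they were, and the hand is away (value of joint lid_angle below 0.015 rad and value of joint bolt_travel above 0.0265 m and value of joint catch_angle below 0.05 rad and distance of each of tape, jar, bench_block, mallet from where it was at the start of the episode below 0.015 m); the robot touches nothing.
It fails at once if the lid is raised (value of joint lid_angle above 0.42 rad).
It fails at once if the knob is pinched or the bolt forced (over 35 N) (contact force between the fingers and bolt above 35 N).
It fails at once if a bystander is pushed, knocked over or lifted (distance of any of tape, jar, bench_block, mallet from where it was at the start of the episode above 0.02 m or angle between jar's own z axis and vertical above 0.5 rad).
It also fails if it takes over 45 s, if anything falls off the work surface, if the arm or the gripper's body presses on something with over 40 N, if the wrist force passes 120 N, or if a joint passes its speed limit or range.

## Working session

There is one attempt and no reset: what is moved stays moved. The work goes in short steps, Python scripts to look and compute and a tool call to move; the robot and the scene stay as the last step left them, time stands still between calls to the robot, and variables do not carry over. Pictures are saved under pics/ and viewed, at most 10 in all, crops included, and the job is handed in when it is done.

Besides the shell and the picture viewer there is one more tool, called after "Call:" as a command line: name --argument value ..., lists and objects as JSON in quotes. drive_tool: Moves the arm, as the interface text tells. Its arguments: {"type":"object","properties":{"deltas":{"type":"string"}},"required":["deltas"]}

```bash
mkdir -p pics; python3 - <<'E'
from rig import bot, imaging
import cv2,numpy as np
np.set_printoptions(precision=4,suppress=True)
for n in ["scene","top"]:
    im=imaging.capture(n); cv2.imwrite(f"pics/{n}0.png",im[:,:,::-1]); m=imaging.camera_model(n); print(n,m)
s=bot.read_state(); print(s)
E
```

```text
scene {'fx': 492.3561930182302, 'fy': 492.3561930182302, 'cx': 325.8357937787545, 'cy': 201.52371497274112, 'T': array([[ 0.8499,  0.4458, -0.2809,  0.9391],
       [ 0.5268, -0.7296,  0.436 , -0.5058],
       [-0.0106, -0.5186, -0.855 ,  1.1797],
       [ 0.    ,  0.    ,  0.    ,  1.    ]])}
top {'fx': 410.7004661339728, 'fy': 410.7004661339728, 'cx': 324.4006031275589, 'cy': 195.36403740033717, 'T': array([[ 0.0156, -0.9874,  0.1575,  0.4227],
       [-0.9999, -0.0147,  0.0063,  0.0125],
       [-0.0039, -0.1576, -0.9875,  1.1205],
       [ 0.    ,  0.    ,  0.    ,  1.    ]])}
{'time_s': 0.1, 'joint_positions': array([ 65.9776,  30.2752,  82.1478,  -0.0009,  67.6885, -10.2283]), 'qvel': array([ 0.0237, -0.1016, -0.2695,  0.1077, -0.0622,  0.0213]), 'tau': array([  0.    , -44.0985, -17.7151,   0.0635,   0.0533,  -0.    ]), 'position': array([0.1487, 0.6064, 0.2217]), 'tcp_rot': array([[-0.9712,  0.2384, -0.0008],
       [ 0.2384,  0.9712, -0.0018],
       [ 0.0003, -0.0019, -1.    ]]), 'force': array([-0.1879,  0.8052,  0.2475]), 'moment': array([-0.0102, -0.0292,  0.0252]), 'grasp_force': 0.0, 'opening': 1.0007493464940995}
```

View pics/top0.png

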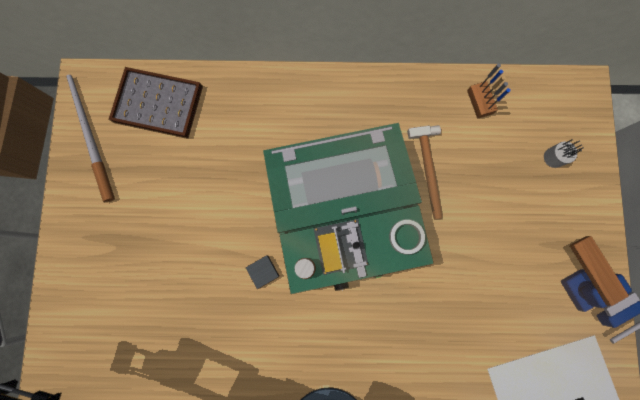

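View pics/scene0.png

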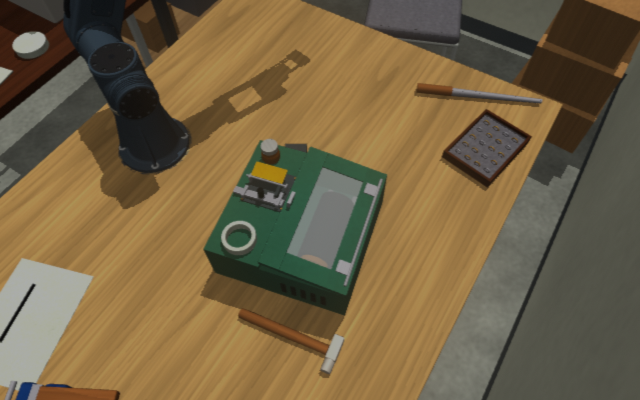

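The top view shows the cabinet with deck corners near (290,291) and (431,263), the yellow plate at about (330,252), the knob at about (355,245), the jar at (304,268) and the tape at (408,237). I'll zoom in on both views.

```bash
python3 - <<'E'
import cv2,numpy as np
a=cv2.imread("pics/top0.png")[110:310,240:460]; b=cv2.imread("pics/scene0.png")[130:320,195:400]
cv2.imwrite("pics/ta.png",cv2.resize(a,None,fx=3,fy=3,interpolation=2)[:600]); cv2.imwrite("pics/sa.png",cv2.resize(b,None,fx=3,fy=3,interpolation=2))
E
```

```text
(no output)
```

View pics/ta.png

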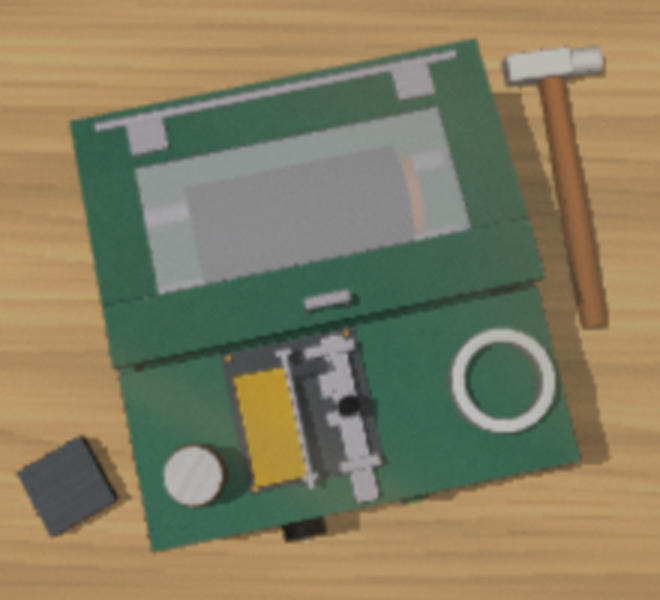

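View pics/sa.png

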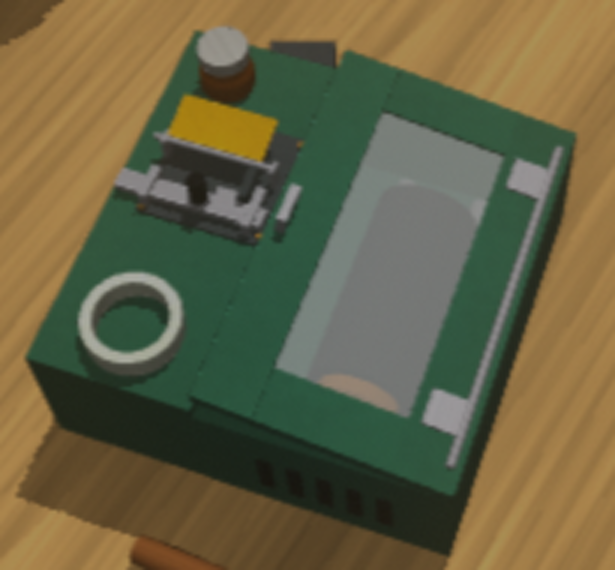

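```bash
cat > h.py <<'E'
import numpy as np
from scipy.optimize import least_squares
np.set_printoptions(precision=4,suppress=True)
def proj(m,P):
    T=m["T"];c=(np.asarray(P)-T[:3,3])@T[:3,:3]
    return np.c_[m["fx"]*c[:,0]/c[:,2]+m["cx"],m["fy"]*c[:,1]/c[:,2]+m["cy"]]
def c2w(p,P):
    c,s=np.cos(p[2]),np.sin(p[2]);P=np.asarray(P,float)/1000
    return P@np.array([[c,s,0],[-s,c,0],[0,0,1]])+[p[0],p[1],0]
E
python3 - <<'E'
from h import *; from rig import imaging
F=[(-200,170,150),(-200,-170,150),(140,170,150),(140,-170,150),(-122,0,193),(-83,81,184.6),(-83,41.3,177.4),(-167,81,184.6),(-167,41.3,177.4)]
t=np.array([(153,551),(579,461),(72,121),(476,40),(349,404),(234,376),(291,367),(255,488),(309,478),(118,368),(543,278)])/3+[240,110]
s=np.array([(195,31),(28,358),(575,133),(452,494),(198,180),(277,118),(266,160),(183,95),(168,138)])/3+[195,130]
T,S=imaging.camera_model("top"),imaging.camera_model("scene")
def f(p):
    b=p[4]
    G=list(F);G[2]=(b,170,150);G[3]=(b,-170,150)
    L=[(140-200*np.cos(p[3]),y,150+200*np.sin(p[3])) for y in(170,-170)]
    return np.r_[(proj(T,c2w(p,G+L))-t).ravel(),(proj(S,c2w(p,G))-s).ravel()]
r=least_squares(f,[.5,-.03,.2,.2,145],loss="soft_l1",x_scale=[.1,.1,.1,.1,10]);print(r.x);print(r.fun.reshape(-1,2))
p=r.x;print(c2w(p,[(-122,0,163),(-125,61,181),(-36,90,150),(-60,0,150)]))
E
```

```text
[  0.5807  -0.0291   0.2233   0.0816 148.0966]
[[-0.0666 -0.4866]
 [ 1.0762 -1.2997]
 [-0.7209 -0.408 ]
 [ 0.3797 -1.1928]
 [ 0.5605 -0.8634]
 [ 0.0844 -0.8671]
 [-1.9085 -1.2515]
 [ 0.7251 -1.4404]
 [-0.0972 -1.8654]
 [-0.7341  0.2375]
 [ 0.0177  0.2184]
 [-0.6007 -1.3555]
 [-2.3115 -0.6134]
 [-0.4553 -0.8719]
 [-0.6519  0.1042]
 [-1.6214 -0.7722]
 [-0.0844 -0.2417]
 [-2.111   0.1277]
 [-0.1154 -1.3773]
 [-1.0794 -1.6129]]
[[ 0.4617 -0.0561  0.163 ]
 [ 0.4453  0.0027  0.181 ]
 [ 0.5256  0.0507  0.15  ]
 [ 0.5222 -0.0424  0.15  ]]
```

Call:
drive_tool --deltas "0 0 0 50 0; 0 0 0 108 0; 0 27 -40 108 0.1; 0 54 -80 108 0.2; 0 81 -120 108 0.3; 0 108 -160 108 0.4; 0 135 -200 108 0.464; 0 162 -240 108 0.464; 0 189 -280 108 0.464; 0 216 -320 108 0.464; 0 243 -360 108 0.464; 0 270 -400 108 0.464"

```text
time_s: 1.3
position: [0.4195, 0.2052, 0.3304]
tcp_rot: [[-0.975, -0.221, -0.0], [-0.221, 0.975, 0.0], [0.0, 0.0, -1.0]]
force: [0.4, 1.1, -0.3]
opening: 0.032
grasp_force: 0.0
```

Call:
drive_tool --deltas "0 27 -40 0 0; 0 54 -80 0 0; 0 81 -120 0 0; 0 100 -155 0 0; 0 100 -155 0 0; 0 100 -155 0 0"

```text
time_s: 1.9
position: [0.5187, 0.0514, 0.3298]
tcp_rot: [[-0.976, -0.219, -0.002], [-0.219, 0.976, 0.001], [0.002, 0.001, -1.0]]
force: [0.1, -0.0, -0.1]
opening: 0.005
grasp_force: 0.0
```

```bash
python3 - <<'E'
from h import *; from rig import bot,imaging
import cv2
s=bot.read_state();m=imaging.camera_model("wrist");im=imaging.capture("wrist");cv2.imwrite("pics/w1.png",im[:,:,::-1])
np.save("w1.npy",m,allow_pickle=True)
print(s["time_s"],s["position"],s["tcp_rot"],s["force"]);print(m)
E
```

```text
1.9 [0.5187 0.0514 0.3298] [[-0.9757 -0.2192 -0.002 ]
 [-0.2192  0.9757  0.0008]
 [ 0.0018  0.0013 -1.    ]] [ 0.1378 -0.0423 -0.1467]
{'fx': 311.021416350441, 'fy': 311.021416350441, 'cx': 322.21993728247867, 'cy': 196.27911589138236, 'T': array([[-0.2177,  0.9303,  0.2953,  0.4364],
       [ 0.976 ,  0.2069,  0.0675,  0.0332],
       [ 0.0017,  0.3029, -0.953 ,  0.492 ],
       [ 0.    ,  0.    ,  0.    ,  1.    ]])}
```

View pics/w1.png

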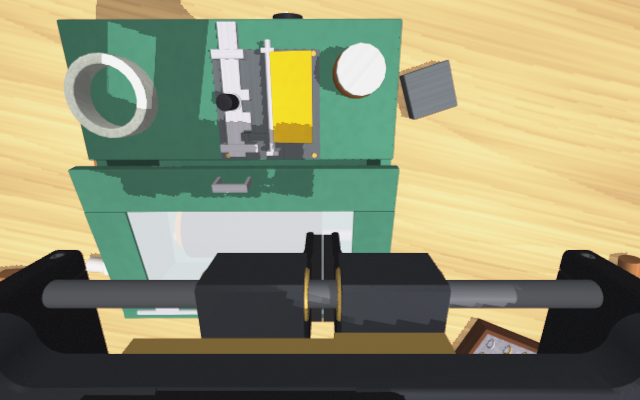

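The wrist view shows the deck's front corners at (57,20) and (402,19), the plate from (272,51) to (312,143), the knob top near (228,101), and the lid's free edge from (70,169) to (399,167). I'll refit the pose using only this view.

```bash
python3 - <<'E'
from h import *
m=np.load("w1.npy",allow_pickle=True).item()
F=[(-200,-170,150),(-200,170,150),(-167,41.3,177.4),(-167,81,184.6),(-83,81,184.6),(-83,41.3,177.4)]
w=np.array([(57,20),(402,19),(272,51),(311,52),(312,143),(272,142),(70,169),(399,167)])
def f(p):
    L=[(140-200*np.cos(p[3]),y,150+200*np.sin(p[3])) for y in(-170,170)]
    return (proj(m,c2w(p,F+L))-w).ravel()
r=least_squares(f,[.58,-.03,.22,.15],loss="soft_l1");p=r.x;print(p);print(r.fun.reshape(-1,2))
a=p[3];print(c2w(p,[(-122,0,163),(-125,61,181),(140-176*np.cos(a),90,150+176*np.sin(a)),(-36,90,150)]))
print(proj(m,c2w(p,[(-122,0,193),(-122,0,163)])))
np.save("p.npy",p)
E
```

```text
[ 0.5801 -0.0267  0.2234  0.1349]
[[-2.2823 -0.0427]
 [ 0.9346 -0.486 ]
 [-3.511   1.1122]
 [ 0.1702 -1.1796]
 [ 0.4327  1.2199]
 [ 1.1925  1.3638]
 [-0.2576 -0.6663]
 [ 0.1812 -0.0885]]
[[ 0.4611 -0.0538  0.163 ]
 [ 0.4447  0.005   0.181 ]
 [ 0.5266  0.0534  0.1737]
 [ 0.525   0.053   0.15  ]]
[[223.6222 103.3882]
 [232.5237 102.8483]]
```

Call:
drive_tool --deltas "0 6 2 -40 0; 0 6 2 -80 0; 0 6 2 -120 0; 0 6 2 -140 0; 0 6 2 -148 0; 0 6 2 -156 0; 0 6 2 -162 0; 0 6 2 -167 0; 0 6 2 -171 0; 0 6 2 -174 0; 0 6 2 -176 0; 0 6 2 -176 0"

```text
time_s: 3.15
position: [0.5254, 0.0538, 0.1545]
tcp_rot: [[-0.975, -0.221, 0.001], [-0.221, 0.975, -0.0], [-0.001, -0.0, -1.0]]
force: [0.3, -0.2, 0.4]
opening: 0.004
grasp_force: 0.0
```

Call:
drive_tool --deltas "0 0 0 -2 0; 0 0 0 -4 0; 0 0 0 -5 0; 0 0 0 -6 0; 0 0 0 -6 0; 0 0 0 -6 0"

```text
time_s: 3.75
position: [0.5255, 0.0537, 0.1503]
tcp_rot: [[-0.975, -0.222, 0.002], [-0.222, 0.975, -0.001], [-0.002, -0.001, -1.0]]
force: [-2.3, 0.5, 13.5]
opening: 0.003
grasp_force: 6.2
```

Call:
drive_tool --deltas "0 0 0 45 0; 0 0 0 90 0; 49 -30 -25 90 0; 49 -60 -50 90 0; 49 -90 -75 82 0; 49 -99 -83 72 0; 49 -99 -83 72 0; 49 -99 -83 72 0; 49 -99 -83 72 0; 49 -99 -83 72 0"

```text
time_s: 4.75
position: [0.4272, -0.0288, 0.2209]
tcp_rot: [[-0.975, -0.222, 0.001], [-0.222, 0.975, -0.0], [-0.001, -0.001, -1.0]]
force: [0.3, -0.1, 0.2]
opening: 0.549
grasp_force: 0.0
```

```bash
python3 - <<'E'
from h import *; from rig import bot,imaging
import cv2
s=bot.read_state();m=imaging.camera_model("wrist");im=imaging.capture("wrist");cv2.imwrite("pics/w2.png",im[:,:,::-1])
im=imaging.capture("scene");cv2.imwrite("pics/s2.png",cv2.resize(im[130:320,195:400,::-1],None,fx=3,fy=3))
np.save("w2.npy",m,allow_pickle=True);p=np.array([.5803,-.0275,.2234])
print(s["position"],s["opening"],s["force"]);print(proj(m,c2w(p,[(-122,0,193),(-122,0,163),(-167,41.3,177.4),(-167,81,184.6),(-83,81,184.6),(-83,41.3,177.4)])))
tc=s["position"];R=s["tcp_rot"]
print(proj(m,[tc+R@[0,sg*.032,0] for sg in(1,-1)]))
E
```

```text
[ 0.4272 -0.0288  0.2209] 0.5490634634503772 [ 0.3171 -0.0997  0.1848]
[[274.3727 267.1409]
 [279.9939 247.1201]
 [334.0161 198.2374]
 [393.4109 201.5472]
 [385.6911 306.8516]
 [332.8251 300.9001]]
[[376.7868 250.1051]
 [266.2385 250.2744]]
```

View pics/w2.png

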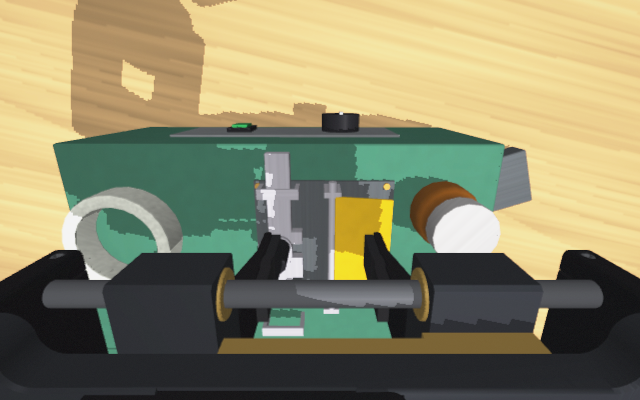

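View pics/s2.png

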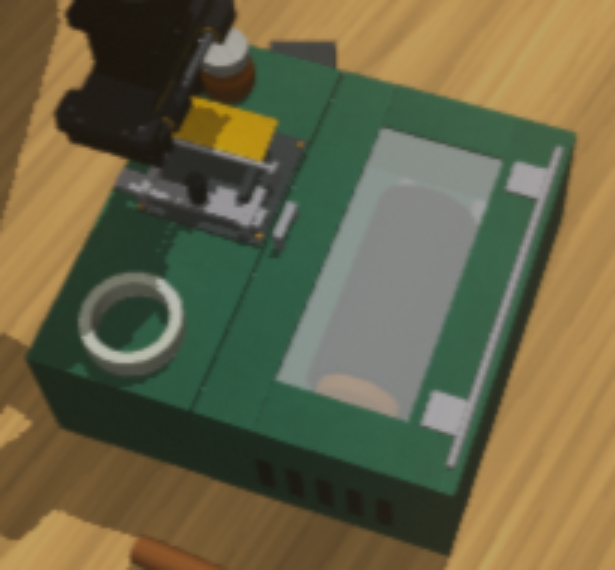

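The lid is shut, and the fingers line up with the knob and the plate (predicted plate corners match). Next I press the plate.

Call:
drive_tool --deltas "49 0 0 -15 0; 49 0 0 -30 0; 49 0 0 -36 0; 49 0 0 -40 0; 49 0 0 -43 0; 49 0 0 -45 0; 49 0 0 -46 0; 49 0 0 -47 0; 49 0 0 -47 0; 49 0 0 -47 0"

```text
time_s: 5.85
position: [0.4257, -0.0281, 0.1743]
tcp_rot: [[-0.975, -0.221, -0.0], [-0.221, 0.975, 0.002], [-0.0, 0.002, -1.0]]
force: [-1.7, 4.3, 7.6]
opening: 0.562
grasp_force: 4.1
```

Call:
drive_tool --deltas "49 3.9 0.9 0 0; 49 7.8 1.8 0 0; 49 10.7 2.4 0 0; 49 13.7 3.1 0 0; 49 16.6 3.8 0 0; 49 19.5 4.4 0 0; 49 22.4 5.1 0 0; 49 25.4 5.8 0 0; 49 28.3 6.4 0 0; 49 31.2 7.1 0 0; 49 34.1 7.8 0 0; 49 34.1 7.8 0 0"

```text
time_s: 7.05
position: [0.4567, -0.021, 0.1739]
tcp_rot: [[-0.975, -0.223, -0.007], [-0.223, 0.975, -0.0], [0.007, 0.002, -1.0]]
force: [-6.5, -1.5, 8.6]
opening: 0.565
grasp_force: 4.8
```

Call:
drive_tool --deltas "49 1.5 0.3 0 0; 49 2.9 0.7 0 0; 49 4.4 1 0 0; 49 5.9 1.3 0 0; 49 7.3 1.7 0 0; 49 7.3 1.7 0 0"

```text
time_s: 7.65
position: [0.4636, -0.0195, 0.1739]
tcp_rot: [[-0.975, -0.223, -0.008], [-0.223, 0.975, -0.0], [0.008, 0.001, -1.0]]
force: [-8.6, -1.0, 9.4]
opening: 0.565
grasp_force: 4.9
```

Call:
drive_tool --deltas "49 1 0.2 0 0; 49 2 0.4 0 0; 49 3 0.7 0 0; 49 3 0.7 0 0"

```text
time_s: 8.05
position: [0.4641, -0.0193, 0.1738]
tcp_rot: [[-0.975, -0.224, -0.014], [-0.224, 0.975, -0.001], [0.014, 0.002, -1.0]]
force: [-14.3, -4.4, 12.6]
opening: 0.562
grasp_force: 8.0
```

Call:
drive_tool --deltas "49 -4 -0.9 0 0; 49 -6 -1.3 0 0; 49 -6 -1.3 15 0; 49 -6 -1.3 45 0; 49 -20 -5 90 0; 49 -50 -10 130 0; 49 -80 -18 150 0; 49 -80 -18 150 0"

```text
time_s: 8.85
position: [0.3893, -0.0376, 0.3267]
tcp_rot: [[-0.975, -0.22, 0.006], [-0.22, 0.975, -0.004], [-0.005, -0.005, -1.0]]
force: [-0.0, -0.3, -0.4]
opening: 0.565
grasp_force: 0.0
```

```bash
python3 - <<'E'
from h import *; from rig import bot,imaging
import cv2
s=bot.read_state();m=imaging.camera_model("wrist");im=imaging.capture("wrist")
p=np.array([.5803,-.0275,.2234])
print(s["position"],s["force"]);print(proj(m,c2w(p,[(-92,0,193),(-92,0,163),(-122,0,193),(-167,81,184.6),(-83,81,184.6),(-83,41.3,177.4)])))
t=imaging.capture("scene")
a=cv2.resize(t[170:220,225:315,::-1],(640,356));cv2.imwrite("pics/f.png",cv2.resize(np.vstack([im[:220,:,::-1],a]),None,fx=1,fy=1))
E
```

```text
[ 0.3893 -0.0376  0.3267] [-0.0446 -0.2861 -0.369 ]
[[292.7407 271.617 ]
 [295.1581 257.8498]
 [291.8265 246.6851]
 [369.494  203.6731]
 [366.1724 274.6191]
 [330.5016 271.1508]]
```

View pics/f.png

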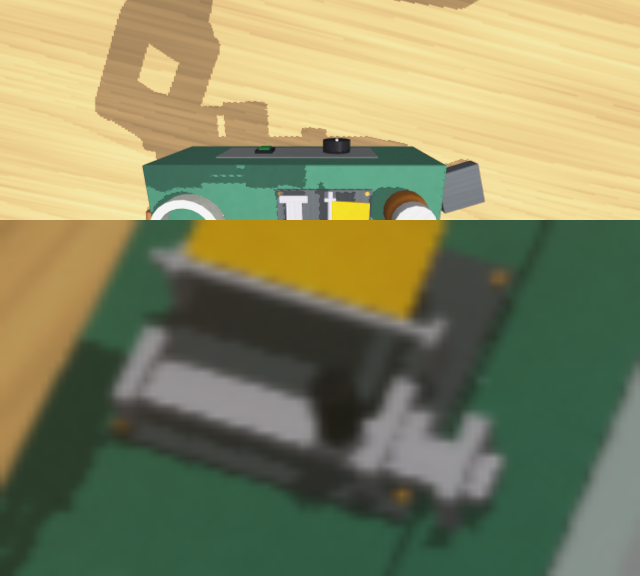

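The bolt's end now sticks out past the keeper. I'll check numerically that the catch is up by comparing the yellow region with the start image.

```bash
python3 - <<'E'
from h import *; from rig import imaging
import cv2
b=imaging.capture("scene")[:,:,::-1];cv2.imwrite("pics/s3.png",b)
p=np.array([.5803,-.0275,.2234]);m=imaging.camera_model("scene")
for im in(cv2.imread("pics/scene0.png"),b):
    c=im[150:230,220:320]
    y=cv2.inRange(cv2.cvtColor(c,cv2.COLOR_BGR2HSV),(18,150,90),(32,255,255))>0
    k=c[26:60,20:75].max(2)<40
    f=lambda M:(np.argwhere(M).mean(0)[::-1],M.sum(),np.argwhere(M).min(0)[::-1],np.argwhere(M).max(0)[::-1])
    print(f(y),f(k))
pl=lambda a:[(-125,40+21*np.cos(.18-a)-7*np.sin(.18-a)*0,177+21*np.sin(.18-a))]
for a in(0,.18,.36):print(proj(m,c2w(p,pl(a))))
for d in(0,26.5,30):print(d,proj(m,c2w(p,[(-122+d,0,185)])))
E
```

```text
(array([49.    , 22.1646]), np.int64(492), array([32, 12]), array([66, 58])) (array([20.8367, 16.2857]), np.int64(49), array([18, 11]), array([36, 21]))
(array([48.9939, 22.0813]), np.int64(492), array([32, 12]), array([67, 58])) (array([32.125 , 19.5625]), np.int64(48), array([29, 15]), array([36, 24]))
[[268.754 171.437]]
[[268.9731 172.1971]]
[[269.0865 173.1669]]
0 [[260.0615 190.4875]]
26.5 [[270.2828 193.4711]]
30 [[271.6389 193.8669]]
```

```bash
python3 -c "
from rig import bot
print(bot.hand_in())"
```

```text
the job is handed in; nothing more can be done
None
```

I handed the job in at about 9 s on the robot's clock: the lid is shut, the bolt is home in the keeper, the catch is back up behind it and the hand is clear, but the hand-in returned no verdict.

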